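# Open the specimen carton and take the record picture

## Robot

A 7-joint arm with a two-finger parallel gripper is mounted at the origin on the work surface. World frame = base frame: x ahead of the robot, y to its left, z up, the work surface at z = 0. Lengths are in m, angles in rad, forces in N, time in s.
With the tool pointing down it reaches from about 0.35 to 0.775 m from the base axis. Payload 3.1 kg.
Tool frame: the origin (TCP) lies at the very end of the fingers, on their centre line; the grasp point (between the pads) lies 19 mm behind it; z points along the fingers, y is the line along which they close (so a half turn about z gives the same grasp; the last joint's range is limited). The gripper opens to 85 mm and grips with 20 to 120 N. Pads are 22 mm wide; open, the fingers measure 114 mm over their backs; the gripper's body (76 mm by 85 mm) begins 54 mm behind the grasp point. The pads swing forward as they close: fully open they stand 13 mm farther back than shut.
Start: joints at [1.263, 0.311, 0.014, 1.512, -0.004, 1.319, -0.027], TCP at [0.145, -0.531, 0.231] pointing down, gripper open.
Joint ranges: [-2.7, 2.7], [-0.3, 1.91], [-1.27, 1.3], [0.12, 2.57], [-1.44, 4.58], [0.2, 2.03], [-3.05, 3.05]. Speed limits (rad/s): [2.79, 2.79, 3.14, 3.14, 3.14, 3.14, 3.14].

## Interface

Orientations are given as a rotation vector (axis times angle).
In Python, from rig import env gives the robot as it stands. The module is installed in compiled form; this text tells all that it offers.
- The arm moves only by the shell command python3 -m creep 'ROWS' [OPENING] [FORCE]. ROWS is JSON, a list of rows, each a list of 4 numbers: the shift along the world's x, y, z in mm, then the turn about the world's z in degrees. In form: [[tx, ty, tz, yaw], ...]. A call has 1 to 12 rows; each row shifts and turns the commanded pose from where the row before left it; what a row does not reach is not made up. A row lasts 1/12 s, in which the tool goes at most 41.7 mm and 7.16 degrees, less where a joint would pass 70% of its speed; a pose out of reach is approached as far as the arm can. A call with a gripper value outside its range is refused whole. OPENING is the closure, from 0 (fully open) to 1 (shut), set as the call begins (- or left out, the last holds). The fingers move at their own pace and stop on an object; FORCE is the grip in N (left out, the last holds). Time passes only in rows, so rows that do not move let the fingers close. It gives the time, the measured TCP pose, the force, the opening and the grip force at its end, in the units of the state.
- env.sense(): the state, without advancing time (a new reading comes with each control period).
- env.camera(name): name is "scene" or "side" or "wrist"; returns a dict with "pixels" (480x640x3 uint8, red, green, blue), "vertical_fov" (degrees; the focal length in pixels is half the picture's height over the tangent of half this angle, whatever the lens; pixels are square), "cx", "cy" (the principal point, pixels), "R" (3x3) and "t" (3): a world point X has camera coordinates R X + t; the wrist camera has in their place "mount" (4x4, takes a point from camera to tool coordinates, whose origin is the TCP and whose axes are the flange's). Camera axes: x right, y down, z forward; pixel columns grow to the right and rows downward; lengths in m; the calibration is good to about 2 mm. A picture is of the moment at which its call begins: read the wrist's pose just before it. There is no depth.
- env.close_job(): hands the job in; it is judged then, once.
The state is a dict: "clock": time; "qpos": joint angles; "qd": joint speeds; "joint_torque": joint torques, N m; "tool_pos": TCP position; "orientation": TCP orientation; "force": force on the tool from outside, world axes, zero at the start; "torque": the same for the moment, N m; "opening": finger opening in m; "finger_force": force on a finger pad.
Only numpy, scipy, OpenCV 4.12 (cv2) and the standard library are available. Lean on these libraries where they do the work, as an engineer would, in place of code of your own. Each camera call takes 0.05 s, during which the arm holds its last target. There are 200 camera calls.

## Task

Open the cardboard specimen carton: swing both of its end flaps up and fold them outwards until each leans clearly back beyond upright (20 degrees or more), so that the rock specimens inside lie exposed. Then press the push button on the sloping panel of the camera unit fully down and release it, to take the record picture. Leave the specimens lying in the carton, and do not shift the granite lump, the half core or the bottle standing around.

Things in the scene. Friction and masses are not known exactly. Their poses are not given: they have to be found in the camera images.
- carton: Brown cardboard carton fixed to the bench: 160 mm (its x), 230 mm (its y), 115 mm high, walls 5 mm. Origin: centre of its underside, z up. End flaps hinge on its +y (left) and -y (right) rims, start nearly shut, and leave an open 86 mm gap between them. Its long flaps hang folded down outside the x faces and do not move. Inside, it is empty down to 55 mm above the bench (tops of the specimens).
- left_flap (a joint): Angle of the left end flap (carton's +y side), rad: 0 = shut, level; 1.57 = upright; stop at 2.6, folded far outwards. Cardboard panel 148 mm wide (along the hinge), 70 mm from hinge to free edge, 4 mm thick. The crease is stiff: it stays where it is left (about 0.4 N at the edge moves it) and cannot go below 0.
- left_flap_edge (a point): Middle of the free edge of the left flap (mid-thickness); moves with the flap.
- left_flap_hinge (a point): Middle of the hinge line of the left flap, on the carton's +y rim, 117 mm above the bench; the hinge runs along the carton's x axis. Fixed to the carton.
- right_flap (a joint): Angle of the right end flap (carton's -y side), rad: 0 = shut, level; 1.57 = upright; stop at 2.6, folded far outwards. Cardboard panel 148 mm wide (along the hinge), 70 mm from hinge to free edge, 4 mm thick. The crease is stiff: it stays where it is left (about 0.4 N at the edge moves it) and cannot go below 0.
- right_flap_edge (a point): Middle of the free edge of the right flap (mid-thickness); moves with the flap.
- right_flap_hinge (a point): Middle of the hinge line of the right flap, on the carton's -y rim, 117 mm above the bench; the hinge runs along the carton's x axis. Fixed to the carton.
- camera_unit: White unit fixed to the bench, 170 mm wide (y), x -66 to +110 mm, grey camera dome on its rear, 215 mm high. Origin: centre of underside, z up; front is -x. Front panel slopes 30 degrees, normal (-0.5, 0, 0.866). Two 8 mm steel rails along y, 148 mm long, cross above the button at unit x -29 and -7 mm, z 177 mm: they bar the way straight down; the way in along the normal is free.
- button_top (a point): Centre of the top of the round black push button (40 mm diameter) in the middle of the sloping panel, 117 mm above the bench; its z axis is the panel's normal. It stands 10 mm proud of its grey collar (56 mm diameter) and is pressed along -z.
- button (a joint): Travel of the button, m: 0 = released, 0.006 = fully down (about 5 N). Springs back by itself.
- slab_specimen: Dark grey notched stone block lying in the carton, 110 x 45 x 50 mm, loose. Origin: centre of its underside.
- pale_specimen: Pale lump of rock in the carton, about 72 mm across, 49 mm high, loose. Origin: centre of its underside.
- granite_lump: Grey rock, about 74 mm across, 60 mm high, loose on the bench in front. Origin: centre of its underside. Bystander.
- half_core: Dark half core of stone, 90 x 130 x 50 mm, loose at the far side of the bench. Origin: centre of its underside. Bystander.
- bottle: White plastic bottle, 70 mm diameter, 130 mm high, loose, at the side. Origin: centre of its underside. Bystander.
Mind the look-alikes: they are no part of the job. What is shaped like the slab_specimen but pink or red is not meant.

How it is judged:
On the way, in this order (a step that is already met when the one before it is completed fails the run):
1. both end flaps stand open, leaning outwards past upright (each beyond 1.85 rad) (value of joint each of left_flap, right_flap above 1.85 rad), for 0.2 s.
2. with the flaps open, the button is pressed fully down (beyond 5 of its 6 mm) (all of step 1 and value of joint button above 0.005 m), for 0.05 s.
3. the button is released and has sprung back (value of joint button below 0.0015 m), for 0.2 s.
At the end, for the whole second after the job is handed in: Both flaps still open beyond 1.85 rad and at rest, the button released (within 1.5 mm of its top position), the specimens and the three bystanders at rest within 30 mm of where they began (all of step 1 and velocity of joint each of left_flap, right_flap below 0.1 rad/s and value of joint button below 0.0015 m and distance of each of granite_lump, half_core, bottle, slab_specimen, pale_specimen from where it was at the start of the episode below 0.03 m and linear speed of each of granite_lump, half_core, bottle, slab_specimen, pale_specimen below 0.05 m/s); the robot touches nothing.
It fails at once if the granite lump is shifted more than 30 mm (distance of granite_lump from where it was at the start of the episode above 0.03 m).
It fails at once if the half core is shifted more than 30 mm (distance of half_core from where it was at the start of the episode above 0.03 m).
It fails at once if the bottle is shifted more than 30 mm (distance of bottle from where it was at the start of the episode above 0.03 m).
It fails at once if the slab specimen is shifted more than 30 mm (distance of slab_specimen from where it was at the start of the episode above 0.03 m).
It fails at once if the pale specimen is shifted more than 30 mm (distance of pale_specimen from where it was at the start of the episode above 0.03 m).
It also fails if it takes over 64 s, if anything falls off the work surface, if the arm or the gripper's body presses on something with over 40 N, if the wrist force passes 120 N, or if a joint passes its speed limit or range.

## Working session

There is one attempt and no reset: what is moved stays moved. The work goes in short steps, Python scripts to look and compute and a shell command to move; the robot and the scene stay as the last step left them, time stands still between calls to the robot, and variables do not carry over. Pictures are saved under pics/ and viewed, at most 10 in all, crops included, and the job is handed in when it is done.

```bash
mkdir -p pics; cat > h.py <<'E'
import numpy as np, cv2, json
from rig import env
def snap(n,f):
    s=env.sense(); c=env.camera(n); cv2.imwrite(f'pics/{f}.png',c['pixels'][:,:,::-1])
    d={k:np.array(v).tolist() for k,v in c.items() if k!='pixels'}; d['tool_pos']=list(map(float,s['tool_pos'])); d['ori']=list(map(float,s['orientation']))
    json.dump(d,open(f'pics/{f}.json','w')); return d
def ray(f,u,v):
    d=json.load(open(f'pics/{f}.json')); fl=240/np.tan(np.radians(d['vertical_fov'])/2)
    r=np.array([(u-d['cx'])/fl,(v-d['cy'])/fl,1])
    if 'R' in d:
        R=np.array(d['R']);t=np.array(d['t']); return -R.T@t, R.T@r
    M=np.array(d['mount']); Q=cv2.Rodrigues(np.array(d['ori']))[0]
    return Q@M[:3,3]+np.array(d['tool_pos']), Q@(M[:3,:3]@r)
def onz(f,u,v,z):
    o,d=ray(f,u,v); return o+d*(z-o[2])/d[2]
def tri(*a):
    A=np.zeros((3,3));b=np.zeros(3)
    rs=[ray(*x) for x in a]
    for o,d in rs:
        d=d/np.linalg.norm(d);P=np.eye(3)-np.outer(d,d);A+=P;b+=P@o
    X=np.linalg.solve(A,b); return X,[np.linalg.norm(np.cross(X-o,d/np.linalg.norm(d))) for o,d in rs]
def proj(f,X):
    d=json.load(open(f'pics/{f}.json')); fl=240/np.tan(np.radians(d['vertical_fov'])/2)
    p=np.array(d['R'])@X+np.array(d['t']); return fl*p[:2]/p[2]+[d['cx'],d['cy']]
E
python3 - <<'E'
from h import *
for n in ['scene','side']:
    d=snap(n,n+'0'); o,r=ray(n+'0',320,240); print(n,o,r,d['vertical_fov'])
print(env.sense())
E
```

```text
scene [ 1.44002768 -0.18457407  1.42646691] [-0.55421526  0.07840291 -0.82876602] 43.37596497288946
side [0.16997702 0.97550368 0.97028315] [ 0.27971071 -0.71495231 -0.64099039] 43.414793655625566
{'clock': 0.1, 'qpos': array([ 1.26327828,  0.31168958,  0.01401719,  1.51291952, -0.00441703,
        1.31920698, -0.02719787]), 'qd': array([-6.70256298e-04, -1.61673050e-03, -2.87317810e-04, -4.77696400e-03,
        9.46107722e-04,  5.27543617e-04,  7.46158965e-05]), 'joint_torque': array([ 1.00479821e-03, -3.80854440e+01,  1.47066177e-01, -2.31242806e+01,
        1.24383147e-02,  8.08447134e-03,  7.58097030e-06]), 'tool_pos': array([ 0.14431526, -0.53003739,  0.23029646]), 'orientation': array([-3.11173335e+00, -4.16111186e-01,  5.84263998e-04]), 'force': array([-0.61904759,  0.93274493,  0.30839056]), 'torque': array([-0.01224272,  0.01526086, -0.02739769]), 'finger_force': 0.0, 'opening': 0.08538118303670371}
```

View pics/scene0.png

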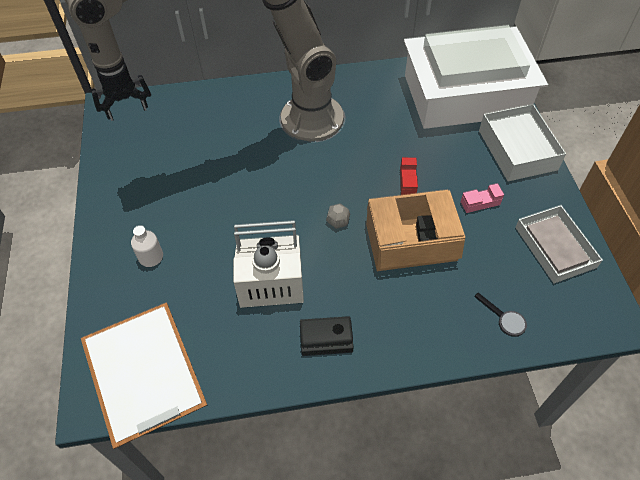

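View pics/side0.png

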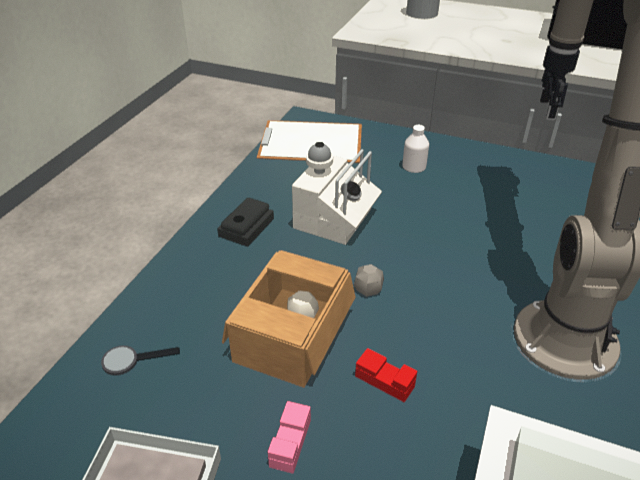

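Scene view: the open carton is at about (415,228), the camera unit at (268,265), the granite at (338,216), the half core at (327,335) and the bottle at (147,247). The red and pink look-alike blocks at (409,175) and (483,198) lie outside the carton. The side view shows the carton at (292,316), the unit at (337,195) and the pale rock inside the carton at (302,305). I'll enlarge the carton and the unit in both views.

```bash
python3 - <<'E'
from h import *
a=cv2.imread('pics/scene0.png');b=cv2.imread('pics/side0.png')
f=lambda i,x,y,w,h:cv2.resize(i[y:y+h,x:x+w],(400,300),interpolation=cv2.INTER_CUBIC)
o=np.vstack([np.hstack([f(a,350,175,133,100),f(a,210,210,133,100)]),np.hstack([f(b,205,230,200,150),f(b,270,130,133,100)])])
cv2.imwrite('pics/crop1.png',o)
E
```

```text
(no output)
```

View pics/crop1.png

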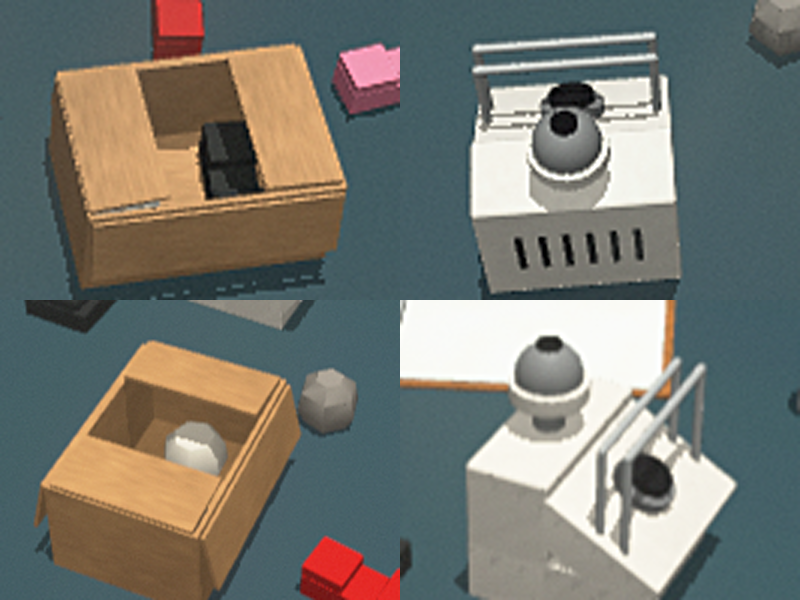

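The crops show the carton with both flaps nearly level. The dark slab (notched, grey-black) and the pale rock are inside it, and the red and pink blocks are outside and stay untouched. On the unit, the black button is at side (353,188), with two rails above it. Next I'll triangulate the corners.

```bash
python3 - <<'E'
from h import *
np.set_printoptions(precision=4,suppress=True)
P={'-y-x':((368.7,199),(350,269)),'+y-x':((450,190),(310,350)),'+y+x':((465.7,236),(226,322.5)),'-y+x':((380.7,245.7),(280,251.5)),
'btn':((267.3,241.7),(353.3,188)),'frail+y':((295,222),(345,181.7)),'frail-y':((235,226),(370,152.7)),'rrail+y':((295,229.3),(337.7,180.7)),'rrail-y':((235,233.3),(361.7,150.7)),'granite':((338,216),(369,280)),'bottle':((147,247),(416,152))}
for k,(a,b) in P.items():
    X,e=tri(('scene0',*a),('side0',*b)); print(k,X,np.round(e,4), onz('scene0',*a,.117))
E
```

```text
-y-x [0.4508 0.0913 0.1175] [0.0025 0.0025] [0.4529 0.0927 0.117 ]
+y-x [0.4504 0.3201 0.1112] [0.006 0.006] [0.4602 0.3212 0.117 ]
+y+x [0.6173 0.3182 0.1182] [0.0001 0.0001] [0.6165 0.3186 0.117 ]
-y+x [0.6084 0.092  0.1168] [0.0002 0.0002] [0.6087 0.092  0.117 ]
btn [ 0.5422 -0.198   0.1123] [0.001 0.001] [ 0.5464 -0.1974  0.117 ]
frail+y [ 0.5394 -0.1214  0.1799] [0.0017 0.0017] [ 0.4958 -0.1173  0.117 ]
frail-y [ 0.5255 -0.2722  0.1762] [0.0004 0.0004] [ 0.4817 -0.2766  0.117 ]
rrail+y [ 0.5587 -0.1245  0.1757] [0.002 0.002] [ 0.5194 -0.1205  0.117 ]
rrail-y [ 0.5478 -0.274   0.1759] [0.0004 0.0004] [ 0.5054 -0.2785  0.117 ]
granite [0.4282 0.012  0.0248] [0.0009 0.0009] [ 0.4956 -0.0005  0.117 ]
bottle [ 0.4608 -0.5251  0.0483] [0.0003 0.0003] [ 0.51   -0.5079  0.117 ]
```

```bash
python3 -m creep '[[15,30,24,6.25],[18,33,15,6.25],[18,35,8,6.25],[18,35,8,6.25],[18,35,8,6.25],[18,35,8,6.25],[18,35,8,6.25],[18,35,5,6.25],[18,35,5,6.25],[18,35,0,6.25],[18,35,0,6.25],[18,35,0,6.25]]' 1 40
```

```text
clock: 1.1
tool_pos: [0.3577, -0.1158, 0.3202]
orientation: [2.211, 2.231, -0.001]
force: [0.7, -0.3, -0.4]
opening: 0.0002
finger_force: 0.0
```

```bash
python3 -m creep '[[19,36,0,0],[19,36,0,0],[19,36,0,0],[19,36,0,0],[19,36,0,0],[19,36,0,0],[19,36,0,0],[19,36,0,0],[19,34,0,0],[0,0,0,0]]'; python3 -c "
from h import *
print(snap('wrist','w1')['tool_pos'])"
```

```text
clock: 1.93
tool_pos: [0.528, 0.2135, 0.317]
orientation: [-2.197, -2.233, -0.002]
force: [-1.0, 1.1, -0.5]
opening: -0.0003
finger_force: 0.0
[0.5279526940807462, 0.2135275149912356, 0.317004399498362]
```

View pics/w1.png

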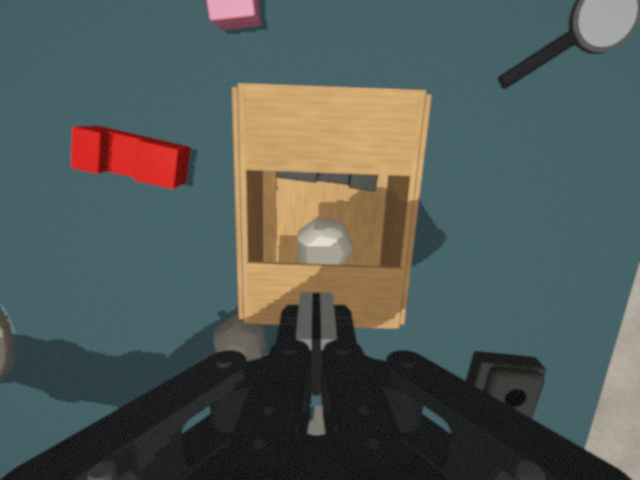

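The wrist view shows the carton top. The left (+y) flap edge runs (247,171)–(412,176), the right flap edge (247,263)–(410,267) and the hinge lines are at rows ~88 and ~325. The closed fingertips are at (316,295).

```bash
python3 - <<'E'
from h import *
np.set_printoptions(precision=4,suppress=True)
for p in [(235,85),(430,92),(247,171),(412,176),(247,263),(410,267),(240,323),(408,327)]: print(p,onz('w1',*p,.117))
print(onz('w1',325,245,.05),onz('w1',320,183,.05))
E
```

```text
(235, 85) [0.4568 0.3183 0.117 ]
(430, 92) [0.6219 0.3154 0.117 ]
(247, 171) [0.4641 0.2463 0.117 ]
(412, 176) [0.6132 0.2443 0.117 ]
(247, 263) [0.4607 0.1572 0.117 ]
(410, 267) [0.6195 0.1559 0.117 ]
(240, 323) [0.4509 0.091  0.117 ]
(408, 327) [0.6234 0.0897 0.117 ]
[0.5378 0.1544 0.05  ] [0.5307 0.2255 0.05  ]
```

```bash
python3 -m creep '[[9,-10,-30,0],[0,0,-40,0],[0,0,-40,0],[0,0,-40,0],[0,0,-40,0],[0,0,-25,0],[0,0,-12,0],[0,7,0,0],[0,7,0,0],[0,7,0,0],[0,3,0,0]]'
```

```text
clock: 2.9
tool_pos: [0.5387, 0.2217, 0.0962]
orientation: [2.214, 2.228, 0.009]
force: [0.1, 0.2, 0.3]
opening: -0.0
finger_force: 0.0
```

```bash
python3 -m creep '[[0,4,0,0],[0,4,0,0],[0,3,0,0],[0,2,0,0],[0,0,0,0]]'
```

```text
clock: 3.32
tool_pos: [0.5374, 0.232, 0.0935]
orientation: [-2.216, -2.227, -0.001]
force: [0.0, 0.5, 0.4]
opening: -0.0002
finger_force: 0.0
```

```bash
python3 -m creep '[[0,3,0,0],[0,3,0,0],[0,2,2,0],[0,2,4,0],[0,2,4,0],[0,3,4,0],[0,3,3,0],[0,0,0,0]]'; python3 -c "
from h import *
snap('wrist','w2');snap('side','s2')
a=cv2.imread('pics/w2.png');b=cv2.imread('pics/s2.png')
cv2.imwrite('pics/crop2.png',np.hstack([a[60:360,200:460],cv2.resize(b[220:370,180:380],(400,300))]))"
```

```text
clock: 3.98
tool_pos: [0.5377, 0.2366, 0.1086]
orientation: [2.217, 2.21, -0.03]
force: [-2.5, -16.5, 2.9]
opening: 0.0003
finger_force: 8.6
```

View pics/crop2.png

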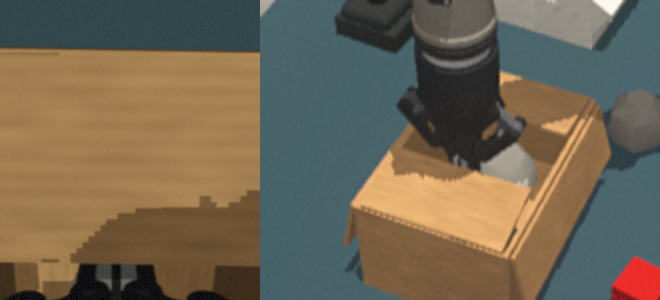

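The side view suggests the left flap edge has risen about 5 px, so friction is lifting it. I'll follow the arc up and out.

```bash
python3 -m creep '[[0,1,5,0],[0,1,5,0],[0,2,5,0],[0,3,4,0],[0,4,2,0],[0,5,0,0],[0,5,0,0],[0,0,0,0]]'; python3 -c "
from h import *
snap('side','s3')
b=cv2.imread('pics/s3.png')
cv2.imwrite('pics/crop3.png',cv2.resize(b[200:380,180:420],(720,540)))"
```

```text
clock: 4.75
tool_pos: [0.5383, 0.2472, 0.1317]
orientation: [2.215, 2.193, -0.053]
force: [-11.6, -35.4, 24.5]
opening: -0.0002
finger_force: 18.1
```

View pics/crop3.png

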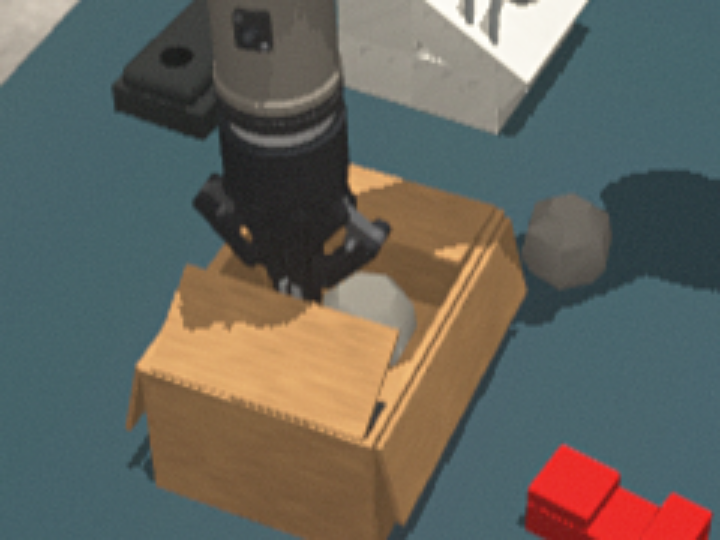

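```bash
python3 -m creep '[[0,-7,2,0],[0,1,6,0],[0,3,6,0],[0,4,6,0],[0,5,5,0],[0,6,5,0],[0,0,0,0]]'
```

```text
clock: 5.38
tool_pos: [0.537, 0.2859, 0.1625]
orientation: [-2.212, -2.228, -0.006]
force: [0.7, 0.8, -0.7]
opening: -0.0001
finger_force: 0.0
```

```bash
python3 -m creep '[[0,7,-3,0],[0,7,-3,0],[0,7,-3,0],[0,7,-3,0],[0,7,-3,0],[0,7,-2,0],[0,6,0,0],[0,5,0,0],[0,0,0,0],[0,0,0,0]]'; python3 -c "
from h import *
snap('scene','c4'); snap('side','s4')
a=cv2.imread('pics/c4.png')[150:290,340:520]; b=cv2.imread('pics/s4.png')[230:400,200:400]
cv2.imwrite('pics/crop4.png',np.hstack([cv2.resize(a,(400,311))[:300],cv2.resize(b,(400,300))]))"
```

```text
clock: 6.22
tool_pos: [0.5372, 0.3364, 0.1445]
orientation: [-2.215, -2.226, -0.001]
force: [0.1, 0.1, 1.1]
opening: -0.0001
finger_force: 0.0
```

View pics/crop4.png

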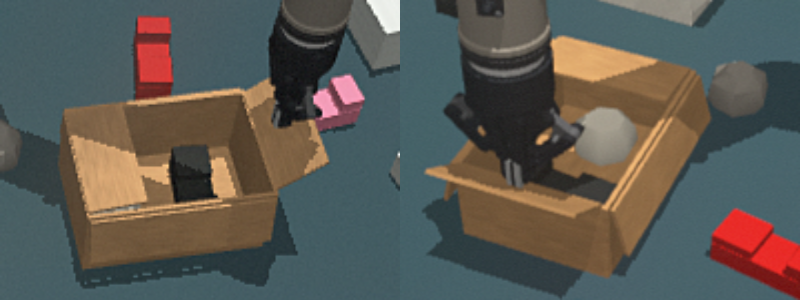

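The left flap now leans well outward, and its panel slopes away over the +y wall. I'll mirror the motion for the right flap.

```bash
python3 -m creep '[[0,-25,0,0],[0,-38,0,0],[0,-38,-5,0],[0,-35,-15,0],[0,-15,-18,0],[0,-5,-12,0],[0,-5,0,0],[0,-5,0,0],[0,-4,0,0],[0,-3,0,0],[0,0,0,0]]'
```

```text
clock: 7.23
tool_pos: [0.5366, 0.1696, 0.0968]
orientation: [-2.207, -2.228, -0.013]
force: [-2.3, 7.6, 0.2]
opening: 0.0001
finger_force: 3.6
```

```bash
python3 -m creep '[[0,0,6,0],[0,-1,6,0],[0,-1,6,0],[0,-2,6,0],[0,-3,6,0],[0,-3,6,0],[0,0,0,0]]'
```

```text
clock: 7.82
tool_pos: [0.5394, 0.1509, 0.1321]
orientation: [2.216, 2.221, 0.003]
force: [-0.4, 2.4, 1.7]
opening: 0.0002
finger_force: 1.1
```

```bash
python3 -m creep '[[0,-4,6,0],[0,-5,6,0],[0,-6,5,0],[0,-7,4,0],[0,-8,3,0],[0,-8,2,0],[0,-5,0,0],[0,0,0,0]]'
```

```text
clock: 8.48
tool_pos: [0.5379, 0.1067, 0.1562]
orientation: [2.219, 2.222, -0.002]
force: [0.3, -0.2, -0.1]
opening: 0.0004
finger_force: 0.0
```

```bash
python3 -m creep '[[0,-6,-3,0],[0,-6,-3,0],[0,-6,-3,0],[0,-6,-3,0],[0,-6,-2,0],[0,-2,0,0],[0,0,0,0],[0,0,0,0]]'; python3 -c "
from h import *
snap('scene','c5'); snap('side','s5')
a=cv2.imread('pics/c5.png')[150:290,340:520]; b=cv2.imread('pics/s5.png')[210:380,200:400]
cv2.imwrite('pics/crop5.png',np.hstack([cv2.resize(a,(400,311))[:300],cv2.resize(b,(400,300))]))"
```

```text
clock: 9.15
tool_pos: [0.5374, 0.0767, 0.1421]
orientation: [2.217, 2.225, -0.001]
force: [0.6, -0.2, 0.4]
opening: -0.0002
finger_force: 0.0
```

View pics/crop5.png

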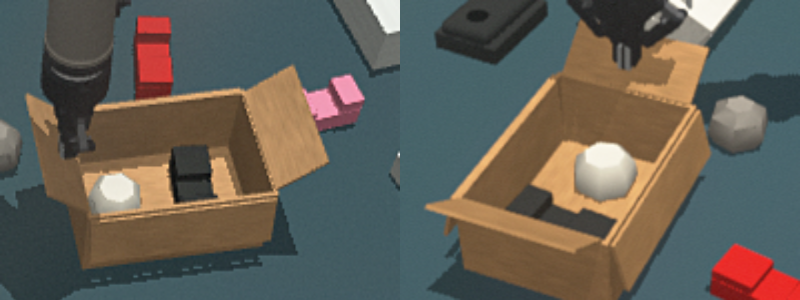

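Both flaps lean outward. I'll check their angles by triangulating the free corners: right at scene (352.6,192.8) / side (355,237), left at scene (487,222) / side (214,326).

```bash
python3 - <<'E'
from h import *
for (a,b,hy,s) in [((352.6,192.8),(355,237),.091,-1),((487,222),(214,326),.318,1)]:
    X,e=tri(('c5',*a),('s5',*b)); print(X,e[0],'angle',np.arctan2(X[2]-.117,-s*(X[1]-hy)))
E
```

```text
[0.45845391 0.04332967 0.16467929] 0.0026314878937460594 angle 2.3561005521700094
[0.61101094 0.3678077  0.1615994 ] 0.0008117529604363575 angle 2.4113071223636022
```

```bash
python3 -m creep '[[0,12,10,0],[0,5,38,0],[0,0,40,-7],[0,0,40,-7],[0,0,40,-7],[0,0,40,-7],[10,-35,0,-7],[10,-35,0,-7],[10,-20,0,-7],[10,0,0,-7],[30,0,0,-7],[40,0,0,-7]]' ; python3 -m creep '[[40,0,0,-7],[40,0,0,-7],[40,0,0,-7],[40,0,0,-4],[40,0,0,0],[40,0,0,0],[0,0,0,0]]'; python3 -c "
from rig import env;import cv2
s=env.sense();print(s['qpos'],cv2.Rodrigues(s['orientation'])[0][:,2])"
```

```text
clock: 10.25
tool_pos: [0.6469, 0.0051, 0.3532]
orientation: [3.093, 0.543, 0.003]
force: [2.2, -0.3, 1.5]
opening: -0.0004
finger_force: 0.0
clock: 10.83
tool_pos: [0.7674, 0.0068, 0.336]
orientation: [-3.135, -0.078, -0.015]
force: [-0.3, 2.0, -1.2]
opening: -0.0001
finger_force: 0.0
[ 0.02429209  0.96538967 -0.56937868  0.17798197  0.50969701  2.01367966
 -1.60582676] [ 0.00945788  0.00604403 -0.99993701]
```

```bash
python3 -m creep '[[40,0,0,0],[40,0,0,0],[40,0,0,0],[40,0,0,0]]'; python3 -c "
from rig import env;import cv2
s=env.sense();print(s['qpos'],s['qd'],cv2.Rodrigues(s['orientation'])[0][:,2])"
```

```text
clock: 11.17
tool_pos: [0.7856, 0.0087, 0.3244]
orientation: [3.129, 0.099, 0.055]
force: [-3.2, 74.1, 8.9]
opening: 0.0001
finger_force: 0.0
[ 0.02769604  1.03397951 -1.27124359  0.12417114  1.21954201  2.03266615
 -1.60771798] [-1.37401949e-01  1.43364735e-01 -1.00885983e-01  4.68433310e-04
  1.77374877e+00  2.47145419e-02  3.07529236e-02] [ 0.03548756 -0.00972238 -0.99932282]
```

```bash
python3 -m creep '[[-15,0,0,0],[-15,0,0,0],[-25,0,0,0],[-35,0,0,0],[-40,0,0,0],[-40,0,0,0],[-40,0,0,0],[0,0,0,0]]'; python3 - <<'E'
from h import *
s=env.sense();print(s['qpos'],cv2.Rodrigues(s['orientation'])[0][:,2])
snap('side','s6');snap('scene','c6')
for n in ['s6','c6']:
    im=cv2.cvtColor(cv2.imread(f'pics/{n}.png'),cv2.COLOR_BGR2HSV)
    m=((im[...,0]<5)|(im[...,0]>175))&(im[...,1]>200)&(im[...,2]>50)
    m=m.astype('uint8');cs=max(cv2.findContours(m,0,2)[0],key=cv2.contourArea)
    print(n,cv2.approxPolyDP(cs,2,True)[:,0].tolist())
E
```

```text
clock: 11.83
tool_pos: [0.569, 0.0098, 0.323]
orientation: [3.119, 0.111, 0.038]
force: [0.5, 1.8, -0.0]
opening: -0.0001
finger_force: 0.0
[ 0.67683012  0.56460521 -1.25638695  1.26841517  0.56510142  1.65074256
 -1.96838341] [ 0.02521329 -0.01919654 -0.99949777]
s6 [[367, 349], [357, 362], [356, 372], [359, 374], [356, 375], [404, 400], [414, 385], [416, 371], [404, 365], [399, 370], [387, 364], [384, 357]]
c6 [[416, 190]]
```

```bash
python3 - <<'E'
from h import *
np.set_printoptions(precision=3,suppress=True)
for p in [(72,127),(190,187),(190,150),(107,129),(130,157)]: print(onz('w1',*p,.05),onz('w1',*p,0))
d=json.load(open('pics/w1.json'));print(np.array(d['mount']))
s=env.sense();print(cv2.Rodrigues(s['orientation'])[0])
E
```

```text
[0.27 0.28 0.05] [0.239 0.278 0.   ]
[0.389 0.219 0.05 ] [0.372 0.21  0.   ]
[0.392 0.258 0.05 ] [0.375 0.254 0.   ]
[0.307 0.278 0.05 ] [0.28  0.277 0.   ]
[0.327 0.25  0.05 ] [0.303 0.245 0.   ]
[[-0.    -0.951 -0.309  0.08 ]
 [ 1.    -0.    -0.     0.   ]
 [ 0.    -0.309  0.951 -0.142]
 [ 0.     0.     0.     1.   ]]
[[ 0.997  0.064  0.036]
 [ 0.065 -0.998 -0.015]
 [ 0.035  0.017 -0.999]]
```

```bash
python3 -m creep '[[-10,27,0,-2],[-23,27,0,-3],[-23,27,0,-3],[-23,27,0,-3],[-23,27,0,-3],[-23,27,0,-3],[-23,27,0,-3],[-23,27,0,0],[-23,24,0,0],[-15,0,0,0],[0,0,0,0]]' 0; python3 - <<'E'
from h import *
s=env.sense();print(s['qpos'],cv2.Rodrigues(s['orientation'])[0][:,2])
snap('wrist','w7')
E
```

```text
clock: 12.85
tool_pos: [0.3667, 0.2525, 0.3259]
orientation: [3.095, -0.43, 0.053]
force: [0.1, 0.7, -0.7]
opening: 0.0858
finger_force: 0.0
[ 0.41558256  0.19053365 -1.25310728  1.56780366  0.21844069  1.50906967
 -2.6911767 ] [ 0.03141719 -0.02063428 -0.99929334]
```

View pics/w7.png

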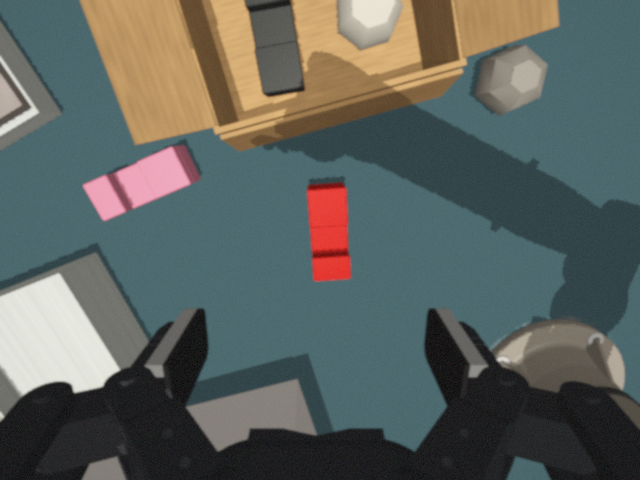

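The wrist view shows the red block upright at (330,232), with its top-face corners at about (309,188), (346,188), (351,279) and (314,281). The pink block is at (143,182). I'll use the red block as a push stick, because the tool can't be tilted under the rails.

```bash
python3 - <<'E'
from h import *
np.set_printoptions(precision=3,suppress=True)
s=env.sense();print(cv2.Rodrigues(s['orientation'])[0])
for p in [(309,188),(346,188),(351,279),(314,281),(330,253),(328,225)]: print(p,onz('w7',*p,.05),onz('w7',*p,.03))
for a,b in [((351,279),(367,349)),((314,281),(384,350))]: pass
for u in [(404,400),(356,375)]: print(onz('s6',*u,0))
for u in [(416,371),(357,362),(367,349)]: print(onz('s6',*u,0.05))
E
```

```text
[[ 0.96  -0.278  0.033]
 [-0.277 -0.961 -0.022]
 [ 0.037  0.012 -0.999]]
(309, 188) [0.379 0.255 0.05 ] [0.376 0.256 0.03 ]
(346, 188) [0.367 0.215 0.05 ] [0.364 0.214 0.03 ]
(351, 279) [0.26  0.237 0.05 ] [0.251 0.237 0.03 ]
(314, 281) [0.27 0.28 0.05] [0.262 0.282 0.03 ]
(330, 253) [0.299 0.253 0.05 ] [0.292 0.253 0.03 ]
(328, 225) [0.332 0.246 0.05 ] [0.327 0.246 0.03 ]
[0.271 0.275 0.   ]
[0.374 0.254 0.   ]
[0.262 0.24  0.05 ]
[0.372 0.261 0.05 ]
[0.364 0.224 0.05 ]
```

```bash
python3 -m creep '[[-14,-3,-30,1.5],[-15,-3,-38,2],[-10,-2,-38,0],[0,0,-40,0],[0,0,-40,0],[0,0,-40,0],[0,0,-40,0],[0,0,-25,0],[0,0,-12,0],[0,0,0,0]]'
```

```text
clock: 13.73
tool_pos: [0.3314, 0.2379, 0.018]
orientation: [3.1, -0.354, 0.044]
force: [-0.5, 0.2, 0.5]
opening: 0.0854
finger_force: 0.0
```

```bash
python3 -m creep '[[-2,6,-4,0],[0,0,0,0]]'; python3 -m creep '[[0,0,0,0],[0,0,0,0],[0,0,0,0],[0,0,0,0],[0,0,0,0],[0,0,0,0],[0,0,0,0],[0,0,0,0]]' 1 80;  python3 -m creep '[[0,0,15,0],[0,0,25,0],[0,0,35,0],[0,0,0,0]]'; python3 -c "
from rig import env;print(env.sense()['qpos'])"
```

```text
clock: 13.9
tool_pos: [0.3313, 0.247, 0.0173]
orientation: [3.105, -0.353, 0.053]
force: [0.5, 0.9, 0.8]
opening: 0.0853
finger_force: 0.0
clock: 14.57
tool_pos: [0.3308, 0.2447, 0.0178]
orientation: [3.102, -0.352, 0.055]
force: [-0.6, -2.0, 6.2]
opening: 0.0438
finger_force: 81.6
clock: 14.9
tool_pos: [0.3326, 0.2476, 0.0961]
orientation: [3.108, -0.352, 0.064]
force: [1.5, 1.9, -4.9]
opening: 0.0435
finger_force: 83.5
[ 0.16815557  0.31236151 -1.0311005   2.0406739   0.37917829  0.95785064
 -2.8587891 ]
```

```bash
python3 -m creep '[[5,-15,20,1],[7,-30,20,1],[7,-36,15,1],[7,-38,10,1],[7,-38,10,1],[7,-38,10,1],[7,-38,10,1],[7,-38,5,1],[7,-38,4,0],[7,-38,0,0],[7,-38,0,0],[7,-30,0,0]]'; python3 -m creep '[[5,-20,0,0],[0,-10,0,0],[0,0,0,0],[0,0,0,0]]'; python3 - <<'E'
from h import *
s=env.sense();print(s['qpos'],cv2.Rodrigues(s['orientation'])[0])
snap('side','s8');snap('scene','c8')
a=cv2.imread('pics/c8.png')[170:290,200:360]; b=cv2.imread('pics/s8.png')[120:270,290:490]
cv2.imwrite('pics/crop8.png',np.hstack([cv2.resize(a,(400,300)),cv2.resize(b,(400,300))]))
E
```

```text
clock: 15.9
tool_pos: [0.4096, -0.1718, 0.1937]
orientation: [3.12, -0.141, 0.049]
force: [0.9, -0.1, -4.8]
opening: 0.0434
finger_force: 84.4
clock: 16.23
tool_pos: [0.4154, -0.1965, 0.1941]
orientation: [3.124, -0.135, 0.05]
force: [-0.0, 1.1, -3.9]
opening: 0.0434
finger_force: 84.3
[ 1.07173886  0.19258957 -0.76113525  1.81459002  0.14958601  1.15589434
 -1.39339275] [[ 0.9957433  -0.08662195  0.03149482]
 [-0.08617905 -0.99616431 -0.01516069]
 [ 0.03268727  0.01238196 -0.99938893]]
```

View pics/crop8.png

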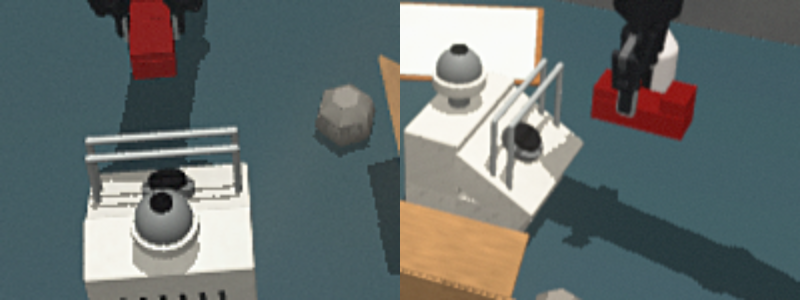

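The block is held level and sticks out towards the unit. Its front +y end is at scene (270,195) top and (270,200) bottom, and at side (388,157.5) top and (386.5,177.5) bottom.

```bash
python3 - <<'E'
from h import *
for a,b in [((270,194.8),(388,157.5)),((270.4,199.6),(386.5,177.5))]: print(tri(('c8',*a),('s8',*b)))
E
```

```text
(array([ 0.46483493, -0.17919176,  0.22269915]), [np.float64(0.011027428721600872), np.float64(0.011027428721601009)])
(array([ 0.45582505, -0.17499938,  0.1787218 ]), [np.float64(0.00188636554530682), np.float64(0.0018863655453068959)])
```

```bash
python3 -m creep '[[0,5,-20,0],[0,4,-25,0],[0,0,-15,0],[0,0,0,0],[12,-1,0,0],[12,-1,0,0],[12,-1,0,0],[12,-1,0,0],[0,0,0,0],[0,0,0,0]]'
```

```text
clock: 17.17
tool_pos: [0.4654, -0.1919, 0.1362]
orientation: [3.122, -0.132, 0.056]
force: [-0.4, -1.3, -5.6]
opening: 0.0437
finger_force: 84.3
```

```bash
python3 - <<'E'
from h import *
snap('side','s9');snap('scene','c9')
for n in ['s9','c9']:
    im=cv2.cvtColor(cv2.imread(f'pics/{n}.png'),cv2.COLOR_BGR2HSV)
    m=(((im[...,0]<6)|(im[...,0]>174))&(im[...,1]>180)&(im[...,2]>40)).astype('uint8')
    for c in cv2.findContours(m,0,2)[0]:
        if cv2.contourArea(c)>15: print(n,cv2.approxPolyDP(c,1.2,True)[:,0].tolist())
# predicted positions for tip corners, given L=43 and bottom=-17
s=env.sense();T=np.array(s['tool_pos'])
for L in (40,43,46):
  for dz in (-.017,.033):
    X=T+[L/1e3+.022*.08,.022-.0035,dz]; print(L,dz,proj('s9',X),proj('c9',X))
E
```

```text
s9 [[370, 173], [365, 181], [364, 194], [403, 205], [406, 204], [411, 196], [413, 181], [403, 178], [398, 184], [389, 181], [387, 176], [385, 193], [383, 196], [379, 196], [374, 193], [374, 183], [371, 181]]
c9 [[259, 228], [275, 226], [262, 226]]
c9 [[268, 197], [258, 198], [258, 222], [274, 221], [272, 201]]
40 -0.017 [364.07822628 194.59845844] [274.34134559 227.57686173]
40 0.033 [365.14679583 177.39665239] [272.87185199 216.42591413]
43 -0.017 [362.90064775 194.33043511] [274.47455342 228.48842916]
43 0.033 [363.94242223 177.13331524] [273.00701084 217.34965799]
46 -0.017 [361.72449275 194.06273578] [274.60804003 229.40190428]
46 0.033 [362.73953685 176.8703035 ] [273.14246005 218.27538627]
```

The red block's front end is only about 38 mm tall, so there is plenty of room under the rails. I'll go in.

```bash
python3 -m creep '[[0,0,3,0],[11,-1,0,0],[11,-1,0,0],[10,-1,0,0],[2,0,0,0],[0,0,0,0],[0,0,0,0]]'
```

```text
clock: 17.85
tool_pos: [0.4975, -0.1958, 0.138]
orientation: [3.122, -0.135, 0.052]
force: [-0.1, -0.5, -4.9]
opening: 0.0436
finger_force: 84.4
```

Not touching yet. Next I'll press along the axis.

```bash
python3 -m creep '[[0,0,-2,0],[0,0,-2,0],[0,0,-2,0],[0,0,0,0]]'; python3 -m creep '[[0,0,-2,0],[0,0,-2,0],[0,0,0,0],[0,0,0,0]]'
```

```text
clock: 18.18
tool_pos: [0.4984, -0.1961, 0.1322]
orientation: [3.121, -0.135, 0.055]
force: [-0.8, -0.7, -2.6]
opening: 0.0437
finger_force: 84.7
clock: 18.52
tool_pos: [0.4994, -0.1961, 0.1288]
orientation: [3.121, -0.135, 0.058]
force: [0.7, 0.1, 0.1]
opening: 0.0432
finger_force: 85.0
```

```bash
python3 -m creep '[[1,0,-2,0],[1,0,-2,0],[0,0,0,0],[0,0,0,0]]'; python3 -m creep '[[1,0,-2,0],[1,0,-2,0],[0,0,0,0],[0,0,0,0]]'; python3 -m creep '[[0,0,-2,0],[0,0,-2,0],[0,0,0,0],[0,0,0,0]]'
```

```text
clock: 18.85
tool_pos: [0.4999, -0.1962, 0.1272]
orientation: [3.119, -0.135, 0.052]
force: [-10.9, 2.5, 19.9]
opening: 0.0432
finger_force: 87.5
clock: 19.18
tool_pos: [0.4982, -0.1955, 0.1236]
orientation: [3.119, -0.135, 0.039]
force: [-19.2, 2.3, 29.5]
opening: 0.0435
finger_force: 91.5
clock: 19.52
tool_pos: [0.4959, -0.1951, 0.1187]
orientation: [3.12, -0.135, 0.031]
force: [-22.6, 3.6, 29.5]
opening: 0.0432
finger_force: 95.9
```

Spring-like force came first (2.4 to 5 N), then a hard stop at about 40 N along the panel normal, so the button is fully down. Now I'll release it and back out.

```bash
python3 -m creep '[[-1,0,5,0],[-2,0,6,0],[-2,0,6,0],[0,0,2,0],[0,0,0,0],[0,0,0,0],[0,0,0,0]]'; python3 - <<'E'
from h import *
snap('side','s10')
for n in ['s9','s10']:
    im=cv2.imread(f'pics/{n}.png'); g=im[175:205,340:370].max(2)
    print(n,cv2.moments((g<60).astype('uint8'))['m00'])
E
```

```text
clock: 20.1
tool_pos: [0.4974, -0.1958, 0.1345]
orientation: [3.123, -0.135, 0.053]
force: [0.3, -0.2, -5.6]
opening: 0.0433
finger_force: 91.4
s9 136.0
s10 170.0
```

```bash
python3 -m creep '[[0,0,4,0],[4,0,1,0],[4,0,0,0],[0,0,0,0],[0,0,0,0]]'; for i in 1 ; do python3 -m creep '[[0,0,-3,0],[0,0,-1,0],[0,0,0,0]]'; done;  python3 -m creep '[[0,0,-2,0],[0,0,0,0]]';  python3 -m creep '[[0,0,-2,0],[0,0,0,0]]'; python3 -m creep '[[0,0,-2,0],[0,0,0,0]]'; python3 -m creep '[[0,0,-2,0],[0,0,0,0]]'
```

```text
clock: 20.57
tool_pos: [0.5063, -0.1957, 0.1403]
orientation: [3.122, -0.134, 0.056]
force: [-0.7, 0.5, -4.4]
opening: 0.0429
finger_force: 91.1
clock: 20.82
tool_pos: [0.505, -0.1959, 0.1356]
orientation: [3.122, -0.135, 0.053]
force: [0.4, 0.8, -5.4]
opening: 0.0433
finger_force: 91.2
clock: 20.98
tool_pos: [0.5052, -0.1959, 0.1337]
orientation: [3.122, -0.135, 0.053]
force: [0.7, 0.3, -5.0]
opening: 0.0436
finger_force: 91.2
clock: 21.15
tool_pos: [0.5057, -0.1959, 0.1321]
orientation: [3.122, -0.135, 0.055]
force: [0.2, -0.2, -3.7]
opening: 0.0434
finger_force: 91.3
clock: 21.32
tool_pos: [0.506, -0.196, 0.1304]
orientation: [3.122, -0.135, 0.056]
force: [-0.7, -0.0, -3.0]
opening: 0.0434
finger_force: 91.4
clock: 21.48
tool_pos: [0.5061, -0.1959, 0.1284]
orientation: [3.122, -0.135, 0.056]
force: [0.2, 0.1, -1.8]
opening: 0.0435
finger_force: 91.6
```

```bash
python3 -m creep '[[0,0,-2,0],[0,0,-2,0],[0,0,0,0]]'; python3 -m creep '[[0,0,-2,0],[0,0,0,0]]';python3 -m creep '[[0,0,-2,0],[0,0,0,0]]'; python3 -m creep '[[-1,0,6,0],[-2,0,6,0],[-2,0,4,0],[0,0,0,0],[0,0,0,0],[0,0,0,0]]'
```

```text
clock: 21.73
tool_pos: [0.5065, -0.196, 0.1255]
orientation: [3.121, -0.135, 0.058]
force: [-1.4, 0.7, 4.7]
opening: 0.0437
finger_force: 92.9
clock: 21.9
tool_pos: [0.5066, -0.196, 0.125]
orientation: [3.12, -0.135, 0.058]
force: [-6.0, 2.0, 13.2]
opening: 0.0435
finger_force: 94.0
clock: 22.07
tool_pos: [0.5059, -0.1958, 0.1234]
orientation: [3.12, -0.134, 0.056]
force: [-8.6, 2.4, 17.6]
opening: 0.0435
finger_force: 95.1
clock: 22.57
tool_pos: [0.5, -0.1959, 0.1353]
orientation: [3.122, -0.136, 0.052]
force: [0.2, -0.5, -5.2]
opening: 0.043
finger_force: 92.3
```

```bash
python3 -m creep '[[-8,1,0,0],[-15,1,0,0],[-20,2,0,0],[-25,2,0,0],[-25,2,0,0],[-7,0,-10,0],[0,0,-30,0],[0,0,-30,0],[0,0,-25,0],[0,0,-10,0],[0,0,0,0],[0,0,0,0]]'
```

```text
clock: 23.57
tool_pos: [0.4008, -0.1877, 0.0315]
orientation: [3.122, -0.135, 0.055]
force: [0.2, 0.7, -5.0]
opening: 0.0434
finger_force: 92.1
```

```bash
python3 -m creep '[[0,0,-5,0],[0,0,-3,0],[0,0,0,0],[0,0,0,0]]'
```

```text
clock: 23.9
tool_pos: [0.4048, -0.1889, 0.0262]
orientation: [3.119, -0.135, 0.067]
force: [1.4, 0.9, 5.3]
opening: 0.0434
finger_force: 93.3
```

Touched the bench. Release, rise and check.

```bash
python3 -m creep '[[0,0,0,0],[0,0,0,0],[0,0,0,0],[0,0,0,0],[0,0,0,0],[0,0,0,0]]' 0; python3 -m creep '[[0,0,10,0],[0,0,30,0],[0,0,40,0],[0,0,40,0],[0,0,40,0],[0,0,40,0],[0,0,20,0],[0,0,0,0],[0,0,0,0]]'; python3 - <<'E'
from h import *
snap('scene','cE');snap('side','sE')
for n,a in [('scene','c'),('side','s')]:
    x=cv2.imread(f'pics/{n}0.png');y=cv2.imread(f'pics/{a}E.png')
    d=(cv2.absdiff(x,y).max(2)>40).astype('uint8');d=cv2.morphologyEx(d,cv2.MORPH_OPEN,np.ones((3,3)))
    k,_,st,_=cv2.connectedComponentsWithStats(d); print(n,[s.tolist() for s in st[1:] if s[4]>25])
for n in ['c5','cE','s5','sE']:
    im=cv2.imread(f'pics/{n}.png').astype(int)
    r=im[160:260,345:500] if n[0]=='c' else im[200:390,200:370]
    print(n,r.mean())
x=cv2.imread('pics/s5.png');y=cv2.imread('pics/sE.png');d=(cv2.absdiff(x,y).max(2)>40).astype('uint8');k,_,st,_=cv2.connectedComponentsWithStats(d);print([s.tolist() for s in st[1:] if s[4]>15])
E
```

```text
clock: 24.4
tool_pos: [0.4004, -0.188, 0.0231]
orientation: [3.122, -0.135, 0.054]
force: [-0.0, 0.2, 0.6]
opening: 0.0853
finger_force: 0.0
clock: 25.15
tool_pos: [0.4013, -0.188, 0.2447]
orientation: [3.12, -0.135, 0.059]
force: [0.1, 0.2, -0.5]
opening: 0.0853
finger_force: 0.0
scene [[223, 0, 52, 54, 1771], [80, 7, 24, 16, 226], [266, 40, 6, 7, 39], [265, 48, 6, 11, 54], [306, 49, 8, 9, 47], [92, 67, 59, 46, 1222], [259, 87, 9, 13, 87], [239, 111, 34, 39, 758], [229, 137, 10, 18, 134], [400, 157, 18, 38, 598], [427, 180, 61, 57, 2184], [352, 193, 26, 50, 700], [259, 196, 18, 27, 441], [371, 199, 31, 29, 711], [260, 225, 17, 5, 60], [380, 228, 23, 18, 308], [261, 232, 16, 6, 68], [245, 238, 15, 3, 45]]
side [[408, 0, 148, 64, 3483], [541, 0, 50, 114, 2841], [593, 0, 25, 6, 103], [615, 16, 25, 75, 944], [408, 77, 35, 12, 185], [401, 87, 41, 76, 1560], [603, 119, 8, 5, 29], [618, 132, 22, 41, 297], [361, 191, 19, 18, 142], [576, 215, 12, 6, 44], [381, 216, 50, 36, 1176], [270, 220, 84, 67, 3388], [634, 220, 6, 18, 79], [581, 231, 6, 32, 98], [617, 232, 12, 7, 72], [577, 239, 3, 9, 2
[... 471 characters left out ...]
, [400, 76, 44, 88, 1832], [292, 78, 9, 10, 40], [313, 79, 14, 4, 34], [574, 85, 34, 43, 982], [289, 91, 46, 24, 775], [586, 118, 54, 100, 1704], [275, 121, 69, 140, 5320], [548, 121, 32, 18, 173], [554, 165, 11, 49, 122], [577, 179, 63, 118, 2279], [361, 191, 21, 20, 158], [364, 211, 77, 40, 1637], [573, 218, 21, 12, 109], [552, 223, 29, 43, 457], [579, 229, 5, 6, 20], [636, 236, 4, 31, 57], [572, 238, 13, 38, 101], [463, 251, 82, 50, 708], [611, 253, 7, 8, 26], [414, 254, 7, 8, 19], [432, 264, 12, 7, 22], [401, 269, 12, 6, 22], [618, 271, 12, 22, 84], [433, 273, 10, 7, 20], [460, 278, 15, 13, 42], [495, 306, 16, 8, 34], [515, 321, 7, 9, 28], [525, 334, 9, 10, 41], [355, 348, 63, 54, 1887]]
```

The granite, half core and bottle show no image change. The flaps look as they did, and the arm is clear. Handing in.

```bash
python3 -c "
from rig import env
print(env.close_job())"
```

```text
the job is handed in; nothing more can be done
None
```

I handed the job in with both flaps folded out to about 2.4 rad and the button pressed to its hard stop twice and released; I used the red look-alike block as a push stick and left it on the bench in front of the unit, and an earlier over-reach put two joints right at their range limits (74 N at the wrist), but no verdict was returned.

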